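# Weigh a bin of bolts on the hand scale and put it on the dispatch board

### The arm

A 6-joint arm with a two-finger parallel gripper is mounted at the origin on the work surface. World frame = base frame: x ahead of the robot, y to its left, z up, the work surface at z = 0. Lengths are in mm, angles in rad, forces in N, time in s.
With the tool pointing down it reaches from about 275 to 750 mm from the base axis. Payload 10.2 kg.
Tool frame: the origin (TCP) lies at the centre of the arm's flange, where the gripper is bolted on; the fingertips stand 173 mm ahead of it and the grasp point (between the pads) lies 155 mm ahead of it; z points along the fingers, y is the line along which they close (so a half turn about z gives the same grasp; the last joint's range is limited). The gripper opens to 85 mm and grips with 20 to 120 N. Pads are 22 mm wide; open, the fingers measure 114 mm over their backs; the gripper's body (76 mm by 85 mm) begins 54 mm behind the grasp point. The pads swing forward as they close: fully open they stand 13 mm farther back than shut.
Start: joints at [1.015, 0.313, 1.498, -0, 1.331, -0.223], TCP at [171.526, 496.197, 404.694] pointing down, gripper open.
Joint ranges: [-2.94, 2.94], [-0.97, 2.17], [0.19, 2.56], [-1.23, 4.37], [0.02, 3.11], [-2.88, 2.88]. Speed limits (rad/s): [2.39, 2.39, 3.01, 3.14, 3.14, 3.14].

### API

Orientations are given as a unit quaternion [w, x, y, z].
In Python, from rig import ctrl gives the robot as it stands.
- The arm moves only by the shell command python3 steer.py 'ROWS' [OPENING] [FORCE]. ROWS is a JSON list of rows, 1 to 8 of them, each of 6 numbers: dx, dy, dz in mm, then a rotation vector rx, ry, rz in rad; each row is the pose to reach, as a shift and turn from the pose commanded when the command began, along the tool's axes at that moment; what a row does not reach only later rows make up. A row lasts 1/10 s, in which the tool goes at most 50 mm and 0.15 rad, less where a joint would pass 70% of its speed; a pose out of reach is approached as far as the arm can. OPENING is the opening from 0.0 (shut) to 1.0 (fully open), set as the command begins (- or left out keeps the last). The fingers move at their own pace and stop on an object; FORCE is the grip in N (left out, the last holds). Time passes only in rows, so rows that do not move let the fingers close. It prints the time, the measured TCP pose, the force, the opening and the grip force at its end.
- ctrl.sense(): the state, without advancing time (a new reading comes with each control period).
- ctrl.capture(name): name is "scene" or "top" or "wrist"; returns the picture (420x560x3 uint8, red, green, blue); there is no depth.
- ctrl.calibration(name): a dict with "fx", "fy", "cx", "cy" (pixels), "position" and "attitude" of the camera in the world. Camera axes: x right, y down, z forward; pixel columns grow to the right and rows downward; lengths in mm; the calibration is good to about 2 mm. The wrist camera is an equidistant fisheye: a pixel r from the principal point sees the ray r / f radians off the axis. A picture is of the moment at which its call begins: read the wrist's pose just before it. calibration takes no time and is no camera call; for the wrist camera it gives the pose at the moment of the call.
- ctrl.finish_job(): hands the job in; it is judged then, once.
The state is a dict: "time_s": time; "joints": joint angles; "dq": joint speeds; "tau": joint torques, N m; "eef_pos": TCP position; "ee_rot": TCP orientation; "force": force on the tool from outside, world axes, zero at the start; "wrist_torque": the same for the moment, N m; "grip_width": opening from 0.0 (shut) to 1.0 (fully open); "grip_force": force on a finger pad.
Only numpy, scipy, OpenCV 4.12 (cv2) and the standard library are available. Lean on these libraries where they do the work, as an engineer would, in place of code of your own. Each camera call takes 0.05 s, during which the arm holds its last target. There are 200 camera calls.

### The job

Take the spring hand scale out of its fork stand, hook it under the wire bail of the red bin, and lift until the bin hangs well clear of the table (at least 3 cm); hold it still there for about two seconds so that the weight can be read. Then, still hanging on the scale, set the bin down gently and upright with its whole base on the blue board, unhook the scale and hang it back upright in its stand as you found it. Do not touch the red bin with the gripper or tip it, and leave the yellow bin and the other things where they are.

Things in the scene. Friction and masses are not known exactly. Their poses are not given: they have to be found in the camera images.
- scale: Spring hand scale, loose, 0.22 kg, upright in the fork stand at the start. Origin: centre of the underside of its black shoulder plate; z up, x the way the hook's mouth faces. Shoulder 54 (x) x 60 (y) mm, z = 0 to 8 mm; below it an aluminium body 50 (x) x 24 (y) mm, z = -50 to 0, with white plates and a red pointer; then the steel hook. All centred on the z axis.
- scale_grip (a point): Middle of the scale's orange grip block, 32 mm above the scale's origin. The block stands on the shoulder, 40 (x) x 22 (y) x 44 mm, z = 8 to 52 mm in the scale's frame: grip it from above across y.
- scale_hook (a joint): How far the scale's hook is drawn out along the scale's -z, in m: 0 unloaded (really about 1.5 mm, from the hook's own weight), at most 0.05. Spring 200 N/m, damped: the red bin draws it out some 20 to 40 mm, so the hook then hangs that much lower under the grip.
- hook_seat (a point): Where a bail's centre rests in the hook's V trough: on the scale's z axis, 96.4 mm below its origin when undrawn; moves with the hook. The hook is a strip 4 mm thick, 16 mm wide (y): upright stem at x = -18 mm, V trough with its outer bottom 10 mm below this point, and an upturned lip at x = +18 mm.
- hook_lip (a point): Top edge of the hook's lip, 18 mm to +x and 15 mm above hook_seat. The hook's mouth lies between this edge and the underside of the scale's body, 31 mm higher when undrawn, and opens to the scale's +x: the bail comes in here level, then sinks into the trough.
- red_bin: Red plastic bin of steel bolts, loose, 0.38 to 0.77 kg, 110 (x) x 96 (y) x 55 mm; origin at the centre of its underside, z up, low scooped front to -x. Bolts heap to at most 45 mm. A stiff wire bail, fixed to the bin, rises at both y sides (uprights at y = +-52 mm) and crosses straight along y above the middle. It hangs about level from the bail's middle.
- red_bail (a point): Middle of the red bin's bail, 105 mm above the bin's underside; the wire is 8 mm thick, runs along the bin's y axis, 104 mm long between the uprights.
- red_corner0 (a point): Corner of the red bin's underside at -x, -y.
- red_corner1 (a point): Corner of the red bin's underside at -x, +y.
- red_corner2 (a point): Corner of the red bin's underside at +x, -y.
- red_corner3 (a point): Corner of the red bin's underside at +x, +y.
- board: Blue dispatch board with a white border line, fixed to the table, 180 (x) x 160 (y) x 12 mm; origin at the centre of its underside, z up.
- stand: Blue steel stand, fixed; origin on the table under the seat, z up. Base 130 x 100 x 10 mm; two upright posts on the +x side; from their tops two level prongs, 12 x 12 mm, run along x from -48 to +50 mm, 34 mm apart inside, tops 140 mm above the table. The scale's body hangs in the gap, its shoulder resting on both prongs, its hook's mouth towards the posts (+x).
- stand_posts (a point): Midway between the near (-x) faces of the stand's two posts at their tops, 50 mm to +x of the seat; each post is 16 (x) x 12 (y) mm, 140 mm tall, 34 mm apart inside.
- stand_seat (a point): The seat: point midway between the prongs at the height of their tops, 140 mm above the table. The scale's origin lies here when it hangs in the stand.
- yellow_bin: Yellow bin of brass nuts with the same size and bail as the red one, loose; leave it alone. Origin at the centre of its underside.
- wrench: Steel wrench lying flat on the table, under 20 mm tall, loose, leave it.
- nut: Big dark hexagon nut, 54 mm across, 22 mm tall, loose, leave it.
- tape: Yellow and black tape measure, 68 x 38 x 60 mm, loose, leave it.
- jar: Jar, 64 mm across, 85 mm tall, loose, leave it.
- carton: Cardboard carton 100 x 120 x 75 mm, loose, leave it.
- can: Green can with a pale label, 58 mm across, 150 mm tall, loose, leave it.

How it is judged:
By the outcome, as a careful person would: the job done as asked, in the order asked, and still so for the second after the job is handed in, with the robot touching nothing.
It also fails if it takes over 72 s, if anything falls off the work surface, if the arm or the gripper's body presses on something with over 40 N, if the wrist force passes 120 N, or if a joint passes its speed limit or range.

## Working session

There is one attempt and no reset: what is moved stays moved. The work goes in short steps, Python scripts to look and compute and a shell command to move; the robot and the scene stay as the last step left them, time stands still between calls to the robot, and variables do not carry over. Pictures are saved under pics/ and viewed, at most 10 in all, crops included, and the job is handed in when it is done.

```bash
ls; mkdir -p pics; cat > h.py <<'E'
import numpy as np, cv2
from rig import ctrl
from scipy.spatial.transform import Rotation as R
def q2R(q): return R.from_quat([q[1],q[2],q[3],q[0]]).as_matrix()
E
python3 - <<'E'
from h import *
for n in("scene","top"):
    c=ctrl.calibration(n);print(n,c)
    cv2.imwrite(f"pics/{n}.png",ctrl.capture(n)[:,:,::-1])
print(ctrl.calibration("wrist"));print(ctrl.sense())
E
```

```text
pics
rig.py
steer.py
scene {'fx': 499.1038240858461, 'fy': 499.1038240858461, 'cx': 286.7144608967435, 'cy': 213.6831513670026, 'position': array([1231.34496977, -623.55168008,  914.9217423 ]), 'attitude': array([-0.38142418,  0.84193615,  0.34341816, -0.16650251])}
top {'fx': 543.057223429615, 'fy': 543.057223429615, 'cx': 270.52525613514496, 'cy': 211.362577809109, 'position': array([ 413.25319114,    7.499516  , 1747.82259671]), 'attitude': array([-0.0269259 ,  0.71473667, -0.69789271,  0.03704387])}
{'fx': 325.19226210127806, 'fy': 325.19226210127806, 'cx': 277.6867186345223, 'cy': 211.25444588879355, 'position': array([105.14796806, 519.33930786, 372.35137823]), 'attitude': array([0.11480495, 0.80682191, 0.57382267, 0.08115275])}
{'time_s': 0.1, 'joints': array([ 1.01460938e+00,  3.13367186e-01,  1.49831681e+00, -9.15289881e-06,
        1.33101898e+00, -2.23410747e-01]), 'dq': array([-0.00037242, -0.00232158, -0.00075498, -0.00071401,  0.00270709,
        0.00011484]), 'tau': array([ 2.07828940e-03, -4.12902832e+01, -2.60140157e+01, -1.52420639e-04,
        3.07759343e-03, -4.30683269e-05]), 'eef_pos': array([171.50155609, 496.1649763 , 404.2226244 ]), 'ee_rot': array([-2.06850345e-04,  1.65620321e-01,  9.86189435e-01, -5.15203355e-04]), 'force': array([-0.72652041, -0.98554919,  0.44095572]), 'wrist_torque': array([0.01419539, 0.00670269, 0.00671424]), 'grip_force': 0.0, 'grip_width': 1.003087198840893}
```

View pics/scene.png

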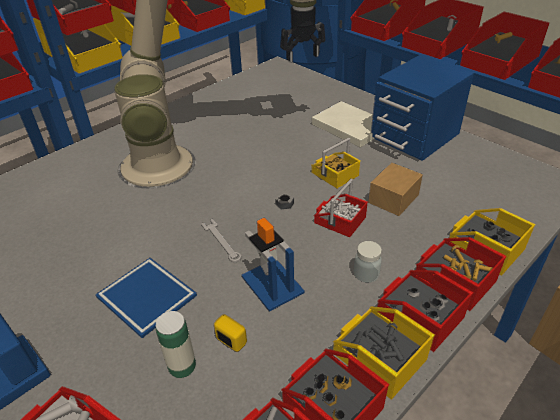

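View pics/top.png

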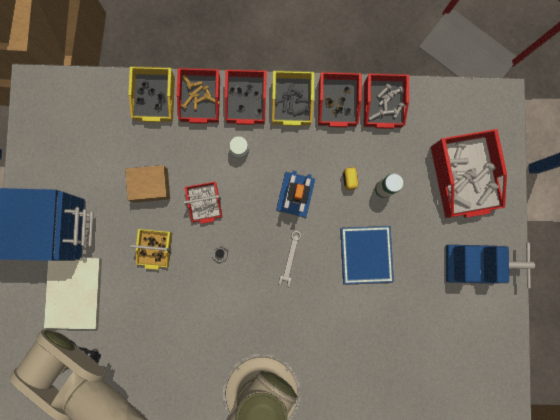

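The scene view shows the scale in its stand at about (265,235), the red bin at (342,213) and the board at (147,293). In the top view these are at (297,195), (204,203) and (367,255), where up is +x and left is +y.

```bash
cat >> h.py <<'E'
def ray(n,u,v,c=None):
    c=c or ctrl.calibration(n)
    x=(u-c["cx"])/c["fx"];y=(v-c["cy"])/c["fy"]
    if n=="wrist":
        r=np.hypot(x,y);s=np.sin(r)/r if r>1e-9 else 1;d=np.array([x*s,y*s,np.cos(r)])
    else: d=np.array([x,y,1.])
    return np.array(c["position"]),q2R(c["attitude"])@d/np.linalg.norm(d)
def onz(n,u,v,z,c=None):
    p,d=ray(n,u,v,c);return p+d*(z-p[2])/d[2]
def proj(n,P,c=None):
    c=c or ctrl.calibration(n);q=q2R(c["attitude"]).T@(np.array(P)-c["position"])
    if n=="wrist":
        t=np.arctan2(np.hypot(q[0],q[1]),q[2]);h=np.hypot(q[0],q[1]);q=np.array([q[0]/h*t,q[1]/h*t,1])
    return np.array([c["cx"]+c["fx"]*q[0]/q[2],c["cy"]+c["fy"]*q[1]/q[2]])
def rect(n,mask,z,c=None):
    k,_=cv2.findContours(mask.astype(np.uint8),cv2.RETR_EXTERNAL,cv2.CHAIN_APPROX_NONE)
    k=max(k,key=cv2.contourArea)[:,0]
    P=np.array([onz(n,u,v,z,c)[:2] for u,v in k],np.float32)
    return cv2.minAreaRect(P)
E
python3 - <<'E'
from h import *
t=cv2.imread("pics/top.png");s=cv2.imread("pics/scene.png")
a=cv2.resize(t[165:275,130:330],None,fx=4,fy=4,interpolation=cv2.INTER_CUBIC)
cv2.imwrite("pics/topc.png",a[:,:800])
cv2.imwrite("pics/scenec.png",cv2.resize(s[140:310,230:400],None,fx=3.5,fy=3.5,interpolation=cv2.INTER_CUBIC))
h=cv2.cvtColor(t,cv2.COLOR_BGR2HSV);H,S,V=h[...,0],h[...,1],h[...,2]
def box(m,x0,x1,y0,y1):
    o=np.zeros_like(m);o[y0:y1,x0:x1]=m[y0:y1,x0:x1];return o
blue=(H>95)&(H<125)&(S>120)
print("board(+border)",rect("top",box(blue,335,400,220,290),12))
print("stand base",rect("top",box(blue,270,325,165,225),10))
print("grip",rect("top",box((H>5)&(H<20)&(S>170)&(V>120),280,320,170,215),192))
red=((H<6)|(H>172))&(S>140)
print("red",rect("top",box(red,180,228,175,230),55))
print("yellow",rect("top",box((H>18)&(H<35)&(S>130),130,180,220,275),55))
print(proj("top",[500,0,0]),proj("top",[400,0,0]),proj("top",[400,200,0]))
E
```

```text
board(+border) ((440.70391845703125, -326.5174865722656), (151.4559326171875, 130.36822509765625), 3.659393548965454)
stand base ((633.53369140625, -95.03572082519531), (96.35306549072266, 135.53330993652344), 77.76336669921875)
grip ((616.3202514648438, -94.4207992553711), (20.968345642089844, 37.75051498413086), 79.8664321899414)
red ((562.552001953125, 190.41116333007812), (68.97290802001953, 98.881103515625), 11.296812057495117)
yellow ((410.29034423828125, 349.80548095703125), (103.65042877197266, 58.79225158691406), 85.62664031982422)
[265.13325314 233.55804049] [264.38251143 264.75807031] [201.86003886 263.31082519]
```

View pics/topc.png

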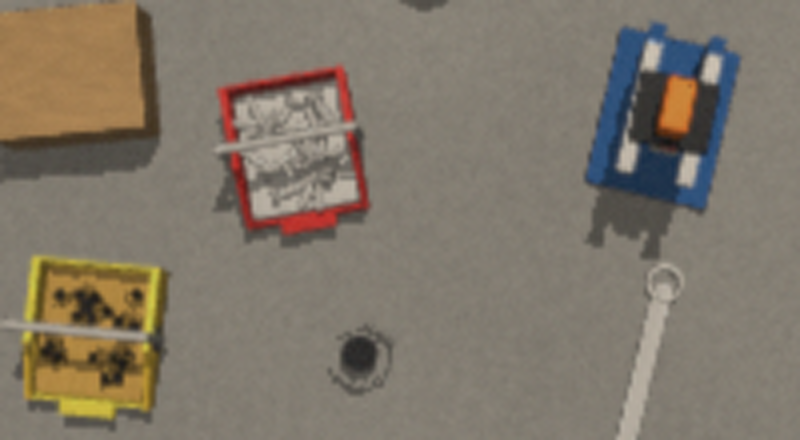

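View pics/scenec.png

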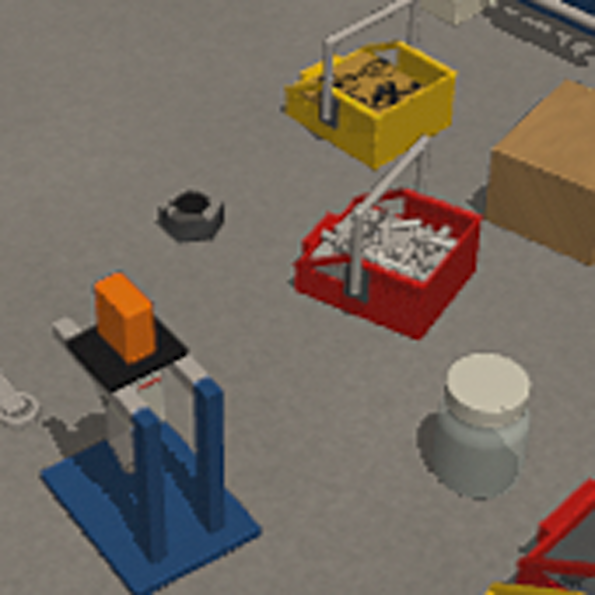

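The crops show the red bail from about (184,202) to (219,196) in the top picture. The bin's scoop faces the robot, and the stand's posts are on the far side, at about -12°. I'll work out the bail and seat positions and the first move.

```bash
cat >> h.py <<'E'
def go(p,yaw_deg):
    """print shift/turn (tool axes) so that TCP is at p, pointing down, scale x at yaw (tool x = -scale x)"""
    s=ctrl.sense();M=q2R(s["ee_rot"]);a=np.radians(yaw_deg)
    T=np.array([[-np.cos(a),np.sin(a),0],[-np.sin(a),-np.cos(a),0],[0,0,1.]]);T=T@np.diag([1,-1,-1])
    d=M.T@(np.array(p)-s["eef_pos"]);r=R.from_matrix(M.T@T).as_rotvec()
    print("go",np.round(d,1),np.round(r,3),"dist",round(float(np.linalg.norm(d))),"from",s["eef_pos"].round(1))
E
python3 - <<'E'
from h import *
a=onz("top",183.75,202.5,105);b=onz("top",219.25,196.5,105);print("bail top",a,b,(a+b)/2,np.linalg.norm(a-b))
# scene: bail ends, crop px /3.5
f=lambda u,v,z:onz("scene",230+u/3.5,140+v/3.5,z)
a=f(357,205,105);b=f(423,147,105);print("bail scene",a,b,(a+b)/2,np.linalg.norm(a-b))
g=np.array([f(95,285,192),f(120,272,192),f(154,300,192),f(128,314,192)]);print(g,g.mean(0))
go([600,-92,420],-12)
E
```

```text
bail top [583.15016965 249.62721891 105.        ] [604.15687793 142.64696509 105.        ] [593.65352379 196.137092   105.        ] 109.02319248136412
bail scene [601.55590445 152.92057769 105.        ] [591.96132151 240.55230239 105.        ] [596.75861298 196.73644004 105.        ] 88.15540366811136
[[ 603.00738262 -102.47316793  192.        ]
 [ 605.33207755  -83.2897353   192.        ]
 [ 639.61609199  -86.7224055   192.        ]
 [ 637.2759248  -106.56818293  192.        ]] [621.30786924 -94.76337291 192.        ]
go [-597.1 -415.9  -15.5] [-0.001 -0.    -0.123] dist 728 from [171.5 496.2 404.2]
```

```bash
python3 steer.py '[[-41,-29,-1,0,0,-0.02],[-82,-57,-2,0,0,-0.04],[-123,-86,-3,0,0,-0.06],[-164,-114,-5,0,0,-0.08],[-205,-143,-6,0,0,-0.1],[-246,-171,-8,0,0,-0.11],[-287,-200,-10,0,0,-0.12],[-328,-228,-12,0,0,-0.123]]' 1.0 60; python3 -c "
from h import *
go([600,-92,420],-12)"
```

```text
time_s: 0.9
eef_pos: [407.7, 171.6, 416.7]
ee_rot: [-0.0, 0.105, 0.995, 0.0]
force: [-0.1, 0.5, 0.2]
grip_width: 1.0
grip_force: 0.0
go [-242.9 -217.8   -3.3] [ 0. -0. -0.] dist 326 from [407.7 171.6 416.7]
```

```bash
python3 steer.py '[[-35,-30,0,0,0,0],[-70,-61,0,0,0,0],[-105,-92,0,0,0,0],[-140,-123,0,0,0,0],[-175,-155,0,0,0,0],[-210,-187,0,0,0,0],[-235,-212,0,0,0,0],[-235,-212,0,0,0,0]]'; python3 - <<'E'
from h import *
for i in range(2):
    s=ctrl.sense();c=ctrl.calibration("wrist");im=ctrl.capture("wrist")
print(s["eef_pos"],ctrl.sense()["dq"].round(3))
import pickle;pickle.dump((c,im),open("w1.pkl","wb"))
cv2.imwrite("pics/w1.png",im[:,:,::-1])
E
```

```text
time_s: 1.7
eef_pos: [594.0, -86.3, 415.1]
ee_rot: [-0.001, 0.107, 0.994, -0.0]
force: [0.5, 0.5, -0.2]
grip_width: 0.999
grip_force: 0.0
[593.27734103 -84.37174925 415.44692774] [ 0.029 -0.03   0.023  0.004 -0.     0.003]
```

View pics/w1.png

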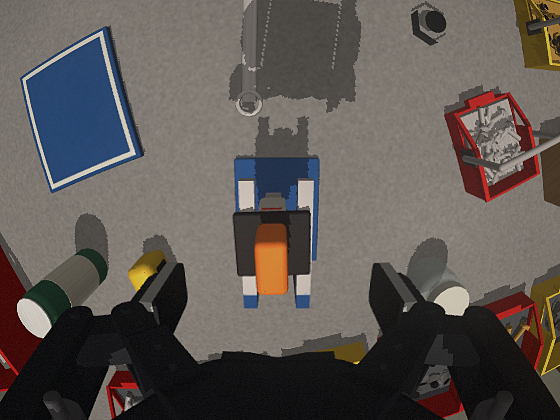

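The wrist view shows the scale in its stand, with the shoulder spanning (234–309, 212–275), prong tips at rows of about 180, the board at upper left, and the red bail from about (464,159) to (548,140).

```bash
python3 - <<'E'
from h import *
import pickle;c,im=pickle.load(open("w1.pkl","rb"))
h=cv2.cvtColor(im,cv2.COLOR_RGB2HSV);H,S,V=[h[...,i].astype(int) for i in range(3)]
def box(m,x0,x1,y0,y1):
    o=np.zeros_like(m);o[y0:y1,x0:x1]=m[y0:y1,x0:x1];return o
sh=box((V<70)&(S<120)|(H>5)&(H<20)&(S>150),228,315,208,280)
print("shoulder",rect("wrist",sh,148,c))
og=(H>5)&(H<20)&(S>150)
ys,xs=np.nonzero(box(og,240,310,200,310));print("orange V hist rows",[(r,int(V[r,270]),int(xs[ys==r].min()),int(xs[ys==r].max())) for r in range(222,296,6)])
w=box((S<40)&(V>150),232,320,170,310)
n,l,st,ce=cv2.connectedComponentsWithStats(w.astype(np.uint8))
for i in range(1,n):
    if st[i][4]>40:
        x,y,ww,hh=st[i][:4];print(st[i],"tipctr",onz("wrist",x+ww/2,y,140,c).round(1),[onz("wrist",x,y+6,140,c).round(1)[:2],onz("wrist",x+ww,y+6,140,c).round(1)[:2]])
bl=(H>95)&(H<130)&(S>100)
print("base",rect("wrist",box(bl,225,325,150,315),10,c))
wb=(bl|((S<60)&(V>150)))
print("board",rect("wrist",box(bl|((S<40)&(V>140)),10,150,20,200),12,c))
a=onz("wrist",464,159,105,c);b=onz("wrist",548,140,105,c);print("bail",a,b,np.linalg.norm(a-b))
red=((H<6)|(H>172))&(S>140)
print("red55",rect("wrist",box(red,440,545,85,205),55,c))
cr=np.hstack([cv2.resize(im[75:210,430:560],None,fx=3,fy=3),cv2.resize(im[170:305,220:345],None,fx=3,fy=3)])
cv2.imwrite("pics/w1c.png",cr[:,:,::-1])
E
```

```text
shoulder ((617.6604614257812, -93.80160522460938), (59.053688049316406, 59.46321487426758), 79.09923553466797)Traceback (most recent call last):
  File "<stdin>", line 9, in <module>
    return umr_minimum(a, axis, None, out, keepdims, initial, where)
ValueError: zero-size array to reduction operation minimum which has no identity
```

```bash
python3 - <<'E'
from h import *
import pickle;c,im=pickle.load(open("w1.pkl","rb"))
h=cv2.cvtColor(im,cv2.COLOR_RGB2HSV);H,S,V=[h[...,i].astype(int) for i in range(3)]
def box(m,x0,x1,y0,y1):
    o=np.zeros_like(m);o[y0:y1,x0:x1]=m[y0:y1,x0:x1];return o
og=box((H>3)&(H<22)&(S>130)&(V>90),240,310,200,310)
print("orange", rect("wrist",og&(V>200),192,c), [(r,int(V[r,270])) for r in range(222,296,6)])
w=box((S<40)&(V>150),232,320,170,310)
n,l,st,ce=cv2.connectedComponentsWithStats(w.astype(np.uint8))
for i in range(1,n):
    if st[i][4]>40:
        x,y,ww,hh=st[i][:4];print(st[i],"tipctr",onz("wrist",x+ww/2,y,140,c).round(1),[onz("wrist",x,y+6,140,c).round(1)[:2],onz("wrist",x+ww,y+6,140,c).round(1)[:2]])
bl=(H>95)&(H<130)&(S>100)
print("base",rect("wrist",box(bl,225,325,150,315),10,c))
print("board",rect("wrist",box(bl|((S<40)&(V>140)),10,150,20,200),12,c))
a=onz("wrist",464,159,105,c);b=onz("wrist",548,140,105,c);print("bail",a,b,np.linalg.norm(a-b))
cr=np.hstack([cv2.resize(im[75:210,430:560],None,fx=3,fy=3),cv2.resize(im[170:305,220:345],None,fx=3,fy=3)])
cv2.imwrite("pics/w1c.png",cr[:,:,::-1])
E
```

```text
orange ((616.957275390625, -93.7793960571289), (19.226259231567383, 36.31250762939453), 79.82975769042969) [(222, 27), (228, 106), (234, 107), (240, 106), (246, 215), (252, 212), (258, 214), (264, 213), (270, 214), (276, 214), (282, 212), (288, 212), (294, 219)]
[238 181  16  29 423] tipctr [ 564.6 -102.7  140. ] [array([ 567.8, -109.8]), array([570.5, -97.8])]
[298 181  16  54 448] tipctr [574.3 -57.9 140. ] [array([577.7, -64.8]), array([580.2, -52.8])]
[296 272  15  23 285] tipctr [649.5 -74.3 140. ] [array([653.7, -81.5]), array([656.6, -69.1])]
[242 276  15  19 257] tipctr [ 643.6 -119.3  140. ] [array([ 648. , -127.1]), array([ 650.5, -114.5])]
base ((628.958984375, -93.27508544921875), (98.4183349609375, 127.08024597167969), 77.86477661132812)
board ((441.9339294433594, -320.8751220703125), (181.585693359375, 164.77767944335938), 3.7352781295776367)
bail [590.01192434 100.41398121 105.        ] [586.38059057 224.51645733 105.        ] 124.15559256119933
```

View pics/w1c.png

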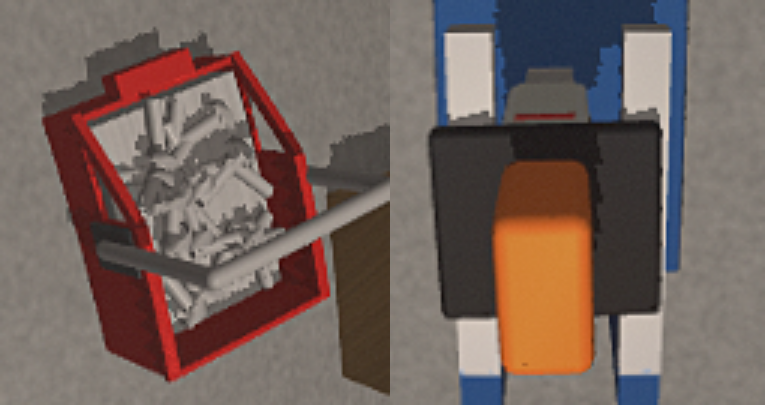

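Seat by the prong tips is about (616.5,-90.4) and the scale is at about (617.2,-93.6), yaw -11° (consistent with the ±5 mm slack). The board comes out at (442,-321). Now descend and grip.

```bash
python3 -c "
from h import *
go([617,-93.5,327],-11)"
```

```text
go [-26.   -5.2  88.9] [ 0.    -0.001 -0.019] dist 93 from [592.8 -83.1 415.9]
```

```bash
python3 steer.py '[[-13,-3,5,0,0,-0.02],[-26,-5,20,0,0,-0.02],[-26,-5,45,0,0,-0.02],[-26,-5,65,0,0,-0.02],[-26,-5,78,0,0,-0.02],[-26,-5,86,0,0,-0.02],[-26,-5,88,0,0,-0.02],[-26,-5,88,0,0,-0.02]]' 0.6; python3 -c "
from h import *
go([617,-93.5,327],-11)"
```

```text
time_s: 2.6
eef_pos: [617.2, -92.8, 329.3]
ee_rot: [0.0, 0.095, 0.996, -0.0]
force: [0.4, -0.7, 1.2]
grip_width: 0.597
grip_force: 0.0
go [ 0.  -0.7  2.3] [-0.     0.001  0.002] dist 2 from [617.2 -92.8 329.3]
```

```bash
python3 steer.py '[[0,-1,0,0,0,0],[0,-1,0,0,0,0],[0,-1,0,0,0,0],[0,-1,0,0,0,0],[0,-1,0,0,0,0],[0,-1,0,0,0,0]]' 0.0 80; python3 - <<'E'
from h import *
s=ctrl.sense();print(s["eef_pos"],s["grip_width"]*85,s["grip_force"],s["force"],s["wrist_torque"])
E
```

```text
time_s: 3.2
eef_pos: [617.0, -94.1, 329.6]
ee_rot: [0.001, 0.095, 0.995, -0.0]
force: [-0.2, -0.5, 5.9]
grip_width: 0.247
grip_force: 79.1
[617.03378101 -94.06140952 329.57858475] 20.964262370116046 79.0971314907074 [-0.2474115  -0.47034599  5.88735928] [-0.05244339  0.09982726 -0.00317446]
```

Gripped (21 mm). Lift straight out.

```bash
python3 steer.py '[[0,0,-8,0,0,0],[0,0,-25,0,0,0],[0,0,-50,0,0,0],[0,0,-75,0,0,0],[0,0,-100,0,0,0],[0,0,-120,0,0,0],[0,0,-128,0,0,0],[0,0,-130,0,0,0]]'; python3 - <<'E'
from h import *
s=ctrl.sense();print(s["force"],s["wrist_torque"],s["grip_force"])
B=np.array([595,196.4]);a=np.radians(11);x=np.array([np.cos(a),np.sin(a)])
go([*(B-62*x),430],11)
E
```

```text
time_s: 4.0
eef_pos: [616.9, -94.0, 459.0]
ee_rot: [0.0, 0.095, 0.995, -0.0]
force: [0.1, 0.4, -2.9]
grip_width: 0.245
grip_force: 78.3
[ 0.13251901  0.44383037 -2.85594584] [ 0.016028    0.0727128  -0.01236413] 78.33431124687195
go [133.9 258.   28.9] [-0.     0.    -0.382] dist 292 from [616.9 -94.  459. ]
```

```bash
python3 steer.py '[[10,18,0,0,0,-0.04],[28,54,2,0,0,-0.1],[48,92,5,0,0,-0.16],[70,135,10,0,0,-0.22],[92,178,15,0,0,-0.28],[114,220,20,0,0,-0.33],[128,247,26,0,0,-0.37],[134,258,29,0,0,-0.382]]'; python3 steer.py '[[0,0,0,0,0,0],[0,0,0,0,0,0],[0,0,0,0,0,0]]'; python3 - <<'E'
from h import *
import pickle
c=ctrl.calibration("wrist");im=ctrl.capture("wrist");s=ctrl.sense();pickle.dump((c,im,s),open("w2.pkl","wb"))
print(s["eef_pos"],s["dq"].round(3))
cv2.imwrite("pics/w2.png",im[:,:,::-1])
sc=ctrl.capture("scene");cv2.imwrite("pics/s2.png",sc[:,:,::-1])
E
```

```text
time_s: 4.8
eef_pos: [532.9, 187.0, 428.0]
ee_rot: [-0.002, -0.098, 0.995, 0.0]
force: [0.3, -1.2, -2.4]
grip_width: 0.243
grip_force: 78.7
time_s: 5.1
eef_pos: [534.6, 183.3, 429.6]
ee_rot: [-0.0, -0.095, 0.995, -0.0]
force: [-0.6, -0.4, -2.8]
grip_width: 0.249
grip_force: 78.7
[534.54576368 183.36413625 429.70918944] [ 0.005 -0.    -0.     0.     0.002  0.002]
```

View pics/w2.png

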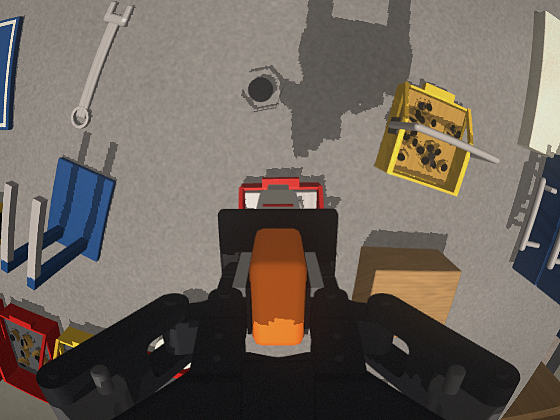

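The wrist view shows the scale held straight, with the bin's front rim at (238–326, 185) almost centred under it. I'll cross-check the bail against several views.

```bash
python3 - <<'E'
from h import *
import pickle
c1,i1=pickle.load(open("w1.pkl","rb"));c2,i2,s2=pickle.load(open("w2.pkl","rb"))
a=onz("wrist",485,201.7,55,c1);b=onz("wrist",539.3,174,55,c1);print("rear rim w1",a,b,np.linalg.norm(a-b),"yaw",np.degrees(np.arctan2(-(b-a)[0],(b-a)[1])))
print("bail -y corner w1",onz("wrist",500.7,168.3,105,c1))
for z in (20,40):
    p,q=onz("wrist",238.5,188,z,c2),onz("wrist",326,186,z,c2);print("front w2",z,p,q,(p+q)/2,np.linalg.norm(p-q))
# top: red rim corners from 4x crop
f=lambda u,v,z:onz("top",130+u/4,165+v/4,z)
r=[f(218,88,55),f(345,67,55)];print("rear rim top",r,(r[0]+r[1])/2,np.linalg.norm(r[0]-r[1]))
# grip block pose in w2 for the scale: shoulder near edge
g=[onz("wrist",218.5,210,s2["eef_pos"][2]-189.6+8,c2),onz("wrist",337,209.5,s2["eef_pos"][2]-189.6+8,c2)];print("shoulder near edge",g,(g[0]+g[1])/2)
# bail line in top: grey-bright pixels among bin
t=cv2.imread("pics/top.png");gray=cv2.cvtColor(t,cv2.COLOR_BGR2GRAY)
print(gray[196:210,184:188].T)
print(gray[190:204,216:220].T)
E
```

```text
rear rim w1 [658.74486709 158.64331807  55.        ] [640.36387061 256.78105748  55.        ] 99.84426336675907 yaw 10.608470899841778
bail -y corner w1 [606.87254467 147.01406904 105.        ]
front w2 20 [553.71964704 139.21443089  20.        ] [531.69979772 241.31545468  20.        ] [542.70972238 190.26494278  20.        ] 104.44851757365069
front w2 40 [549.05626928 140.84440567  40.        ] [528.20221402 237.53990807  40.        ] [538.62924165 189.19215687  40.        ] 98.91871311943392
rear rim top [array([637.21878138, 256.48503009,  55.        ]), array([656.3448707 , 157.64383814,  55.        ])] [646.78182604 207.06443412  55.        ] 100.67466672208869
shoulder near edge [array([513.0460842 , 149.8756696 , 248.10918944]), array([502.06342173, 206.15938336, 248.10918944])] [507.55475297 178.01752648 248.10918944]
[[118 122 122 127 129 145 162 123 109 123 127 127 125 125]
 [ 91  92 101 116 115 157 154 101  84 112 122 124 126 123]
 [ 92  90  90  93 110 154 144  88  68  78  87  95 113  94]
 [100  92  94  93 113 155 137  88  73  74  76  76  85  82]]
[[100  99  98  99 103 125 164 132 102 116 116 113 109 120]
 [ 90  86  89  94 102 134 164 127  97  91  73  76  83  88]
 [121 117 103  91  90 125 146 103  76  63  58  56  59  73]
 [123 126 126 123 122 125 113  74  64  63  56  57  55  60]]
```

```bash
python3 - <<'E'
from h import *
s=cv2.imread("pics/s2.png")
cv2.imwrite("pics/s2c.png",cv2.resize(s[70:240,270:440],None,fx=3.5,fy=3.5,interpolation=cv2.INTER_CUBIC))
E
```

```text
(no output)
```

View pics/s2c.png

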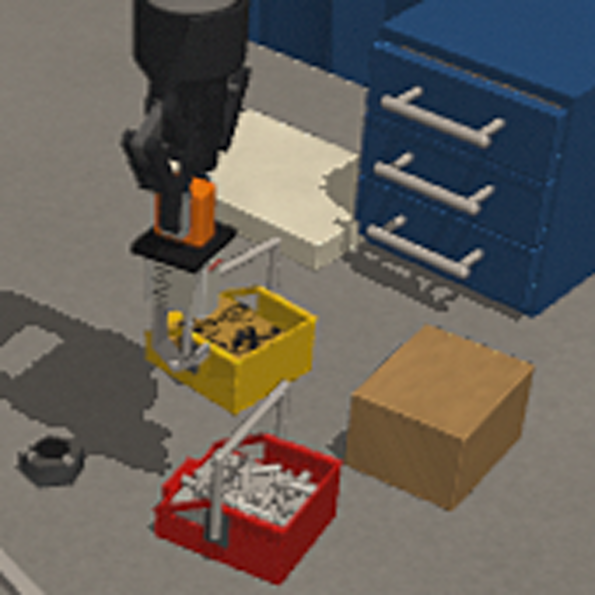

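The scale hangs upright with its mouth towards the bail, and three measurements agree on bail middle (595,196.5), yaw 10.8°. Lower to hooking height, then go in.

```bash
python3 -c "
from h import *
go([534.1,184.5,363],10.8)"; python3 steer.py '[[0,1,15,0,0,0],[0,1,35,0,0,0],[0,1,52,0,0,0],[0,1,62,0,0,0],[0,1,66,0,0,0],[0,1,67,0,0,0],[0,1,67,0,0,0]]'; python3 -c "
from h import *
go([534.1,184.5,363],10.8)
go([595,196.5,363],10.8)"
```

```text
go [ 0.2  1.1 66.8] [-0.     0.     0.002] dist 67 from [534.5 183.5 429.8]
time_s: 5.9
eef_pos: [534.0, 185.5, 363.4]
ee_rot: [0.001, -0.096, 0.995, 0.0]
force: [0.0, 0.0, -1.7]
grip_width: 0.244
grip_force: 78.7
go [ 0.1 -1.   0.4] [-0.     0.001  0.003] dist 1 from [534.  185.5 363.4]
go [-62.   -0.8   0.4] [-0.     0.001  0.003] dist 62 from [534.  185.5 363.4]
```

```bash
python3 steer.py '[[-6,0,0,0,0,0],[-18,0,0,0,0,0],[-32,-1,0,0,0,0],[-46,-1,0,0,0,0],[-56,-1,0,0,0,0],[-61,-1,0,0,0,0],[-62,-1,0,0,0,0],[-62,-1,0,0,0,0]]'; python3 - <<'E'
from h import *
s=ctrl.sense();print(s["force"],s["wrist_torque"],s["eef_pos"])
sc=ctrl.capture("scene");cv2.imwrite("pics/s3.png",sc[:,:,::-1])
cv2.imwrite("pics/s3c.png",cv2.resize(sc[110:250,280:420,::-1],None,fx=4,fy=4,interpolation=cv2.INTER_CUBIC))
E
```

```text
time_s: 6.7
eef_pos: [594.8, 196.5, 362.8]
ee_rot: [-0.0, -0.096, 0.995, -0.0]
force: [-0.2, 0.2, -2.6]
grip_width: 0.249
grip_force: 78.7
[-0.24097497  0.17638628 -2.6253291 ] [ 0.01869199 -0.05404923  0.02004933] [594.80991849 196.4724537  362.77140791]
```

View pics/s3c.png

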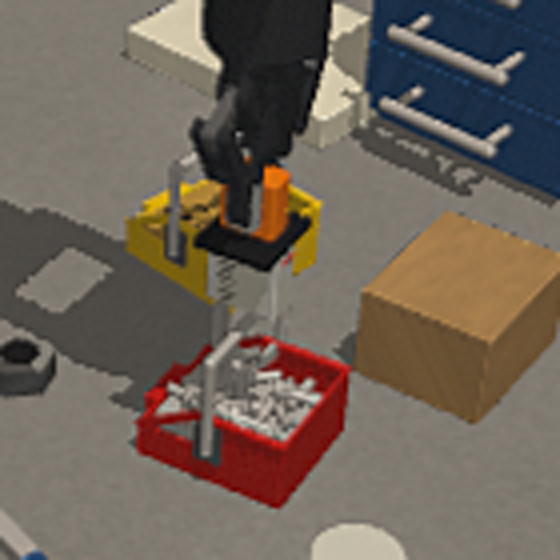

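The wire is inside the hook's mouth (around crop (240,345)), with no contact force. Raise gently.

```bash
python3 steer.py '[[0,0,-5,0,0,0],[0,0,-12,0,0,0],[0,0,-19,0,0,0],[0,0,-25,0,0,0],[0,0,-29,0,0,0],[0,0,-32,0,0,0],[0,0,-35,0,0,0],[0,0,-38,0,0,0]]'; python3 steer.py '[[0,0,-3,0,0,0],[0,0,-6,0,0,0],[0,0,-9,0,0,0],[0,0,-12,0,0,0],[0,0,-15,0,0,0],[0,0,-18,0,0,0],[0,0,-21,0,0,0],[0,0,-24,0,0,0]]'
```

```text
time_s: 7.55
eef_pos: [594.9, 196.5, 400.6]
ee_rot: [-0.0, -0.096, 0.995, 0.0]
force: [1.3, 0.0, -4.3]
grip_width: 0.246
grip_force: 78.5
time_s: 8.35
eef_pos: [594.9, 196.5, 424.8]
ee_rot: [-0.0, -0.096, 0.995, 0.0]
force: [-0.3, -0.2, -7.3]
grip_width: 0.242
grip_force: 78.3
```

```bash
python3 steer.py '[[0,0,-3,0,0,0],[0,0,-6,0,0,0],[0,0,-10,0,0,0],[0,0,-14,0,0,0],[0,0,-18,0,0,0],[0,0,-22,0,0,0],[0,0,-26,0,0,0],[0,0,-30,0,0,0]]';python3 steer.py '[[0,0,-5,0,0,0],[0,0,-11,0,0,0],[0,0,-17,0,0,0],[0,0,-23,0,0,0],[0,0,-28,0,0,0],[0,0,-32,0,0,0],[0,0,-34,0,0,0],[0,0,-35,0,0,0]]'; python3 - <<'E'
from h import *
s=ctrl.sense();print(s["force"],s["wrist_torque"],s["eef_pos"])
sc=ctrl.capture("scene");cv2.imwrite("pics/s4.png",sc[:,:,::-1])
cv2.imwrite("pics/s4c.png",cv2.resize(sc[80:240,270:430,::-1],None,fx=3.7,fy=3.7,interpolation=cv2.INTER_CUBIC))
E
```

```text
time_s: 9.15
eef_pos: [594.9, 196.5, 455.1]
ee_rot: [0.0, -0.096, 0.995, -0.0]
force: [-0.4, -0.0, -8.1]
grip_width: 0.251
grip_force: 78.3
time_s: 9.95
eef_pos: [594.9, 196.5, 489.8]
ee_rot: [0.0, -0.096, 0.995, -0.0]
force: [-0.1, -0.1, -7.3]
grip_width: 0.245
grip_force: 78.3
[-0.11515908 -0.0932543  -7.26592644] [-0.08675815 -0.01304394  0.02631471] [594.88760118 196.47376952 489.81139773]
```

View pics/s4c.png

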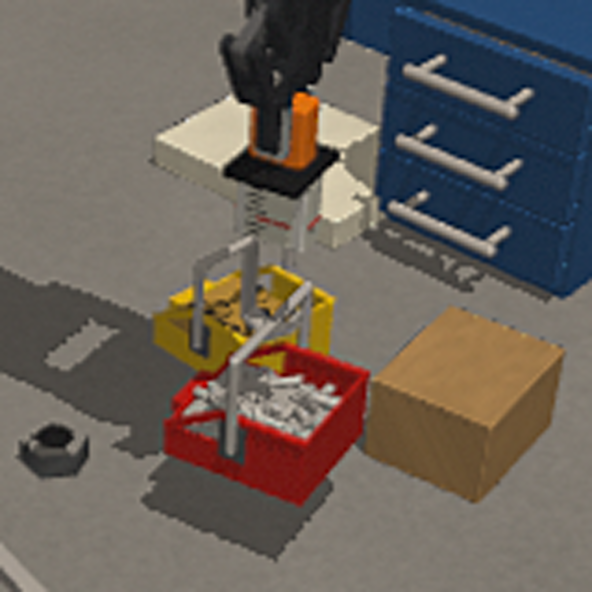

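The red bin hangs level and well clear, its shadow offset beneath it, with about 0.5 kg drawn. Hold still.

```bash
Z='[[0,0,0,0,0,0],[0,0,0,0,0,0],[0,0,0,0,0,0],[0,0,0,0,0,0],[0,0,0,0,0,0],[0,0,0,0,0,0],[0,0,0,0,0,0],[0,0,0,0,0,0]]'; 
python3 steer.py '[[0,0,0,0,0,0],[0,0,0,0,0,0],[0,0,0,0,0,0],[0,0,0,0,0,0],[0,0,0,0,0,0],[0,0,0,0,0,0],[0,0,0,0,0,0],[0,0,0,0,0,0]]'; python3 steer.py '[[0,0,0,0,0,0],[0,0,0,0,0,0],[0,0,0,0,0,0],[0,0,0,0,0,0],[0,0,0,0,0,0],[0,0,0,0,0,0],[0,0,0,0,0,0],[0,0,0,0,0,0]]';python3 steer.py '[[0,0,0,0,0,0],[0,0,0,0,0,0],[0,0,0,0,0,0],[0,0,0,0,0,0],[0,0,0,0,0,0],[0,0,0,0,0,0],[0,0,0,0,0,0],[0,0,0,0,0,0]]';python3 steer.py '[[0,0,0,0,0,0],[0,0,0,0,0,0],[0,0,0,0,0,0],[0,0,0,0,0,0]]'
python3 -c "
from h import *
go([450,40,485],0)
go([442,-321,485],4)"
```

```text
time_s: 10.8
eef_pos: [594.9, 196.5, 489.7]
ee_rot: [0.0, -0.096, 0.995, -0.0]
force: [0.2, -0.3, -7.2]
grip_width: 0.247
grip_force: 78.3
time_s: 11.6
eef_pos: [594.9, 196.5, 489.7]
ee_rot: [-0.0, -0.096, 0.995, -0.0]
force: [-0.1, -0.1, -7.9]
grip_width: 0.249
grip_force: 78.3
time_s: 12.4
eef_pos: [594.9, 196.5, 489.7]
ee_rot: [-0.0, -0.096, 0.995, 0.0]
force: [0.8, -0.6, -7.3]
grip_width: 0.247
grip_force: 78.3
time_s: 12.8
eef_pos: [594.9, 196.5, 489.7]
ee_rot: [-0.0, -0.096, 0.995, -0.0]
force: [-0.0, 0.7, -7.2]
grip_width: 0.247
grip_force: 78.3
go [ 172.1 -125.9    4.7] [-0.    -0.     0.192] dist 213 from [594.9 196.5 489.7]
go [ 248.9 -478.7    4.7] [-0.    -0.     0.122] dist 540 from [594.9 196.5 489.7]
```

```bash
python3 steer.py '[[2,-2,0,0,0,0],[7,-5,0,0,0,0],[15,-11,0,0,0,0],[24,-18,0,0,0,0],[36,-26,0,0,0,0],[47,-34,0,0,0,0],[58,-42,0,0,0,0],[70,-51,0,0,0,0]]'; python3 steer.py '[[11,-8,0,0,0,0],[23,-17,0,0,0,0],[34,-25,0,0,0,0],[45,-33,0,0,0,0],[57,-41,0,0,0,0],[68,-50,0,0,0,0],[79,-58,0,0,0,0],[91,-66,0,0,0,0]]'; python3 steer.py '[[9,-10,0,0,0,0],[15,-23,0,0,0,0],[19,-36,0,0,0,0],[22,-50,0,0,0,0],[25,-64,0,0,0,0],[29,-77,0,0,0,0],[32,-91,0,0,0,0],[35,-105,0,0,0,0]]' | grep -E 'pos|force'; python3 steer.py '[[3,-14,0,0,0,0],[7,-27,0,0,0,0],[10,-41,0,0,0,0],[13,-54,0,0,0,0],[17,-68,0,0,0,0],[20,-82,0,0,0,0],[23,-95,0,0,0,0],[26,-109,0,0,0,0]]' | grep -E 'pos|force'; python3 steer.py '[[3,-14,0,0,0,0],[5,-27,0,0,0,0],[8,-41,0,0,0,0],[10,-55,0,0,0,0],[13,-68,0,0,0,0],[15,-82,0,0,0,0],[17,-94,0,0,0,0],[19,-104,0,0,0,0]]'; python3 -c "
from h import *
go([442,-321,485],10.8)"
```

```text
time_s: 13.6
eef_pos: [535.1, 132.5, 489.9]
ee_rot: [0.0, -0.096, 0.995, -0.0]
force: [0.6, -0.7, -7.6]
grip_width: 0.253
grip_force: 78.4
time_s: 14.4
eef_pos: [458.4, 50.1, 489.8]
ee_rot: [0.0, -0.096, 0.995, -0.0]
force: [-0.0, -0.0, -7.2]
grip_width: 0.248
grip_force: 78.3
eef_pos: [444.5, -59.9, 489.8]
force: [0.3, -0.7, -7.0]
grip_force: 78.4
eef_pos: [440.1, -172.0, 489.7]
force: [-0.0, -0.6, -7.2]
grip_force: 78.4
time_s: 16.8
eef_pos: [441.4, -277.7, 489.6]
ee_rot: [-0.0, -0.096, 0.995, -0.0]
force: [0.1, -0.1, -7.8]
grip_width: 0.251
grip_force: 78.4
go [  7.7 -42.6   4.6] [-0.    -0.     0.004] dist 44 from [ 441.4 -277.7  489.6]
```

```bash
python3 steer.py '[[2,-9,0,0,0,0],[3,-18,0,0,0,0],[5,-26,0,0,0,0],[6,-33,0,0,0,0],[7,-38,0,0,0,0],[8,-41,0,0,0,0],[8,-43,0,0,0,0],[8,-43,0,0,0,0]]' >/dev/null; python3 steer.py '[[0,0,0,0,0,0],[0,0,0,0,0,0],[0,0,0,0,0,0],[0,0,0,0,0,0],[0,0,0,0,0,0],[0,0,0,0,0,0],[0,0,0,0,0,0],[0,0,0,0,0,0]]'; python3 - <<'E'
from h import *
t=ctrl.capture("top");sc=ctrl.capture("scene")
cv2.imwrite("pics/t5.png",t[:,:,::-1]);cv2.imwrite("pics/s5.png",sc[:,:,::-1])
h=cv2.cvtColor(t,cv2.COLOR_RGB2HSV);H,S,V=[h[...,i].astype(int) for i in range(3)]
m=((H<6)|(H>172))&(S>140);o=np.zeros_like(m);o[225:290,335:405]=m[225:290,335:405]
print("red",rect("top",o,125),o.sum())
bl=((H>95)&(H<125)&(S>120)); 
cv2.imwrite("pics/s5c.png",cv2.resize(sc[190:340,80:230,::-1],None,fx=3.9,fy=3.9,interpolation=cv2.INTER_CUBIC))
E
```

```text
time_s: 18.4
eef_pos: [441.8, -320.3, 489.7]
ee_rot: [-0.0, -0.096, 0.995, 0.0]
force: [-0.3, 0.6, -7.1]
grip_width: 0.246
grip_force: 78.5
red ((483.4449157714844, -301.47100830078125), (45.40606689453125, 109.79389953613281), 34.12120056152344) 133
```

View pics/s5c.png

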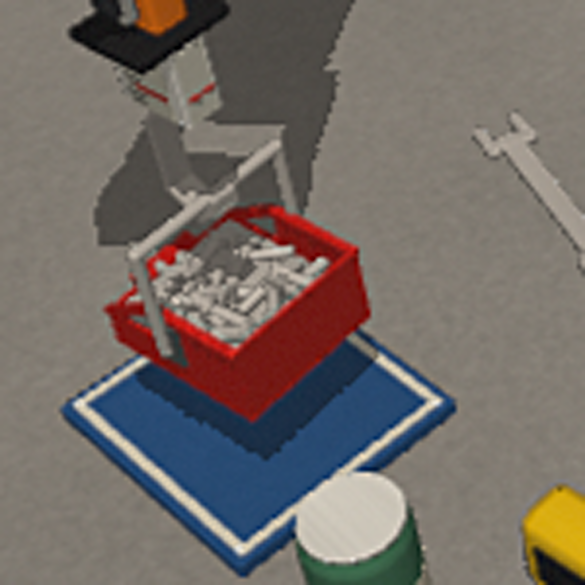

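The bin hangs level over the board. I'll check its underside corners before lowering.

```bash
python3 - <<'E'
from h import *
f=lambda u,v,z:onz("scene",80+u/3.9,190+v/3.9,z)
a=f(253,420,73);b=f(368,322,73);print(a,b,np.linalg.norm(a-b),np.degrees(np.arctan2(-(b-a)[0],(b-a)[1])))
m=(a+b)/2;y=(b-a)/np.linalg.norm(b-a);x=np.array([y[1],-y[0],0]);print("centre",m-55*x)
bc=[f(u,v,12) for u,v in((65,407),(243,575),(455,405))];print(bc,"board ctr",(bc[0]+bc[2])/2)
E
python3 steer.py '[[0,0,3,0,0,0],[0,0,8,0,0,0],[0,0,14,0,0,0],[0,0,20,0,0,0],[0,0,26,0,0,0],[0,0,32,0,0,0],[0,0,37,0,0,0],[0,0,41,0,0,0]]'
```

```text
[ 506.55498075 -354.57103499   73.        ] [ 492.07062179 -266.45465616   73.        ] 89.29889626016636 9.334665927781366
centre [ 445.04112447 -319.43389361   73.        ]
[array([ 363.21885081, -408.80337976,   12.        ]), array([ 544.86568501, -400.45712303,   12.        ]), array([ 532.06270211, -243.72352118,   12.        ])] board ctr [ 447.64077646 -326.26345047   12.        ]
time_s: 19.3
eef_pos: [441.8, -320.3, 448.2]
ee_rot: [-0.0, -0.096, 0.995, 0.0]
force: [-0.6, 0.4, -7.9]
grip_width: 0.247
grip_force: 78.5
```

The bin's centre is within a few mm of the board's centre. Lower slowly to touchdown.

```bash
python3 steer.py '[[0,0,3,0,0,0],[0,0,6,0,0,0],[0,0,9,0,0,0],[0,0,11,0,0,0],[0,0,13,0,0,0],[0,0,15,0,0,0],[0,0,17,0,0,0],[0,0,19,0,0,0]]' | grep force; python3 steer.py '[[0,0,2,0,0,0],[0,0,4,0,0,0],[0,0,6,0,0,0],[0,0,8,0,0,0],[0,0,10,0,0,0],[0,0,12,0,0,0],[0,0,14,0,0,0],[0,0,16,0,0,0]]'| grep force; python3 steer.py '[[0,0,2,0,0,0],[0,0,4,0,0,0],[0,0,6,0,0,0],[0,0,9,0,0,0],[0,0,12,0,0,0],[0,0,15,0,0,0],[0,0,18,0,0,0],[0,0,21,0,0,0]]'
```

```text
force: [-0.1, -1.4, -7.1]
grip_force: 78.5
force: [-1.7, -0.3, -3.9]
grip_force: 78.6
time_s: 21.7
eef_pos: [441.8, -320.3, 392.5]
ee_rot: [0.0, -0.096, 0.995, -0.0]
force: [-0.3, -0.0, -2.4]
grip_width: 0.248
grip_force: 78.9
```

```bash
python3 steer.py '[[0,0,5,0,0,0],[0,0,10,0,0,0],[0,0,14,0,0,0],[0,0,17,0,0,0],[0,0,18,0,0,0],[0,0,18,0,0,0]]'; python3 - <<'E'
from h import *
sc=ctrl.capture("scene")
cv2.imwrite("pics/s6c.png",cv2.resize(sc[200:340,80:220,::-1],None,fx=4.2,fy=4.2,interpolation=cv2.INTER_CUBIC))
E
```

```text
time_s: 22.3
eef_pos: [441.8, -320.3, 374.6]
ee_rot: [-0.0, -0.096, 0.995, 0.0]
force: [-0.1, -0.3, -2.5]
grip_width: 0.249
grip_force: 78.9
```

View pics/s6c.png

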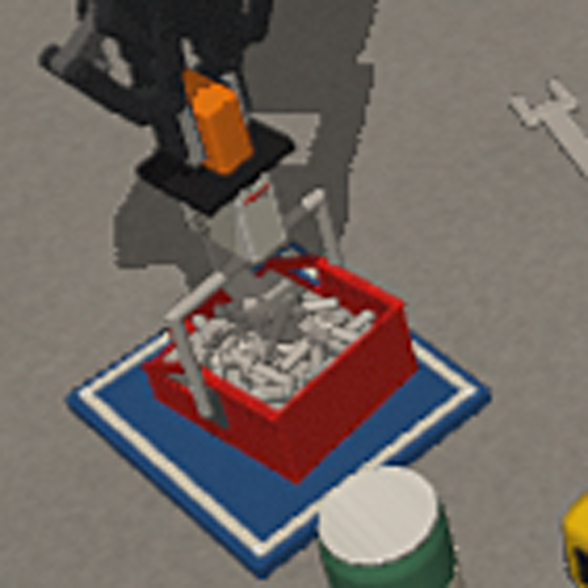

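The bin stands upright inside the board's border, with the wire in the mouth below the scale's body. I've now viewed 12 pictures, over the limit of 10, so I'll use only numeric measurements from here. Back the hook out.

```bash
python3 steer.py '[[3,0,0,0,0,0],[8,0,0,0,0,0],[14,0,0,0,0,0],[22,0,0,0,0,0],[32,0,0,0,0,0],[44,0,0,0,0,0],[58,0,0,0,0,0],[68,0,0,0,0,0]]'; python3 steer.py '[[4,0,0,0,0,0],[5,0,-10,0,0,0],[5,0,-30,0,0,0],[5,0,-55,0,0,0],[5,0,-75,0,0,0],[5,0,-83,0,0,0],[5,0,-85,0,0,0]]' | grep -E 'pos|force'; python3 - <<'E'
from h import *
# seat: tool origin for scale over seat, high
t=ctrl.capture("scene");h=cv2.cvtColor(t,cv2.COLOR_RGB2HSV);H,S,V=[h[...,i].astype(int) for i in range(3)]
m=((H<6)|(H>172))&(S>140);o=np.zeros_like(m);o[210:330,90:210]=m[210:330,90:210]
ys,xs=np.nonzero(o);i=ys.argmax();j=xs.argmax();k=xs.argmin()
print("lowest",xs[i],ys[i],onz("scene",xs[i],ys[i],12),"right",xs[j],ys[j],"left",xs[k],ys[k],onz("scene",xs[k],ys[k],30))
go([617,-91.5,462],-12)
E
```

```text
time_s: 23.15
eef_pos: [373.7, -333.5, 374.8]
ee_rot: [-0.0, -0.096, 0.995, -0.0]
force: [0.2, -0.2, -2.0]
grip_width: 0.247
grip_force: 78.9
eef_pos: [370.3, -334.1, 460.5]
force: [-0.5, -0.5, -3.0]
grip_force: 79.3
lowest 149 314 [ 501.43224158 -354.90206282   12.        ] right 179 287 left 114 286 [ 386.9378782  -371.83416208   30.        ]
go [-288.6  191.    -2.1] [-0.     0.     0.402] dist 346 from [ 370.2 -334.1  459.9]
```

Unhooked cleanly, bin unmoved. Go towards the stand with a stop beside it, to measure the prongs again.

```bash
python3 -c "
from h import *
go([590,-195,462],-12)"; python3 steer.py '[[-10,4,0,0,0,0.05],[-35,13,0,0,0,0.12],[-70,27,0,0,0,0.19],[-105,40,0,0,0,0.26],[-140,53,0,0,0,0.32],[-175,67,0,0,0,0.37],[-205,78,-1,0,0,0.39],[-225,86,-2,0,0,0.402]]' | grep pos; python3 steer.py '[[0,0,0,0,0,0],[0,0,0,0,0,0],[0,0,0,0,0,0],[0,0,0,0,0,0]]'
```

```text
go [-242.3   94.5   -2.1] [-0.     0.     0.402] dist 260 from [ 370.2 -334.1  459.9]
eef_pos: [576.2, -205.5, 460.0]
time_s: 25.1
eef_pos: [574.0, -207.5, 461.6]
ee_rot: [-0.0, 0.105, 0.994, 0.0]
force: [-0.6, -0.1, -2.5]
grip_width: 0.248
grip_force: 79.2
```

```bash
python3 - <<'E'
from h import *
c=ctrl.calibration("wrist");im=ctrl.capture("wrist");cv2.imwrite("pics/w7.png",im[:,:,::-1])
for n,P in(("tipL",[567,-103,140]),("tipR",[576,-58,140]),("farL",[655,-120,140])): print(n,proj("wrist",P,c).round())
h=cv2.cvtColor(im,cv2.COLOR_RGB2HSV);H,S,V=[h[...,i].astype(int) for i in range(3)]
m=((S<45)&(V>150)).astype(np.uint8);m[:, :340]=0;m[:, 500:]=0;m[:120]=0;m[330:]=0
ks,_=cv2.findContours(m,cv2.RETR_EXTERNAL,cv2.CHAIN_APPROX_NONE)
for k in ks:
    if cv2.contourArea(k)>100:
        P=np.array([onz("wrist",u,v,140,c)[:2] for u,v in k[:,0]],np.float32);print(cv2.boundingRect(k),cv2.minAreaRect(P), P[:,0].min())
E
```

```text
tipL [386. 167.]
tipR [429. 168.]
farL [379. 256.]
(492, 266, 8, 30) ((731.3453979492188, 29.197826385498047), (43.64226531982422, 11.302862167358398), 6.483336925506592) 709.02563
(398, 148, 19, 97) ((600.8677368164062, -84.28131866455078), (15.948620796203613, 96.77484893798828), 80.1238784790039) 551.8381
(340, 125, 160, 185) ((638.0465698242188, -65.87560272216797), (192.3010711669922, 192.69264221191406), 89.31954193115234) 542.65533
(439, 121, 39, 34) ((551.5840454101562, -19.445032119750977), (28.907987594604492, 48.84637451171875), 1.2933403253555298) 536.9064
(395, 120, 18, 18) ((533.365234375, -80.136474609375), (17.143718719482422, 15.693479537963867), 89.1719970703125) 525.4828
(362, 120, 25, 28) ((533.5442504882812, -108.77022552490234), (22.339916229248047, 25.228700637817383), 77.27533721923828) 520.2501
(340, 120, 15, 26) ((528.6937866210938, -133.96060180664062), (12.91114330291748, 22.782730102539062), 79.16899871826172) 516.48236
```

```bash
python3 - <<'E'
from h import *
c=ctrl.calibration("wrist");im=cv2.imread("pics/w7.png")
for r in(190,205,225): print(r,[tuple(int(q) for q in im[r,x,[2,0]]) for x in range(364,450,2)])
print([tuple(int(q) for q in im[y,386,[2,0]]) for y in range(150,200,3)])
E
```

```text
190 [(56, 145), (55, 143), (56, 144), (56, 143), (55, 147), (83, 80), (72, 69), (215, 194), (201, 184), (198, 180), (197, 179), (197, 180), (213, 190), (25, 79), (42, 81), (59, 144), (57, 138), (56, 137), (52, 139), (138, 125), (153, 136), (143, 134), (144, 131), (143, 131), (152, 138), (159, 144), (93, 86), (82, 76), (62, 59), (203, 185), (197, 178), (195, 176), (193, 175), (197, 179), (149, 135), (153, 137), (152, 137), (146, 131), (147, 133), (149, 135), (154, 138), (158, 142), (154, 138)]
205 [(56, 144), (53, 143), (54, 142), (54, 144), (62, 129), (75, 68), (138, 125), (204, 185), (199, 180), (201, 184), (200, 181), (205, 186), (101, 122), (37, 81), (56, 134), (55, 139), (56, 137), (57, 138), (92, 119), (150, 134), (146, 133), (148, 133), (155, 141), (152, 139), (153, 139), (134, 122), (81, 75), (72, 68), (195, 177), (198, 179), (195, 177), (194, 176), (195, 178), (158, 141), (153, 137), (154, 138), (158, 144), (149, 135), (155, 139), (151, 135), (149, 134), (153, 137), (150, 135)]
225 [(55, 143), (56, 143), (53, 142), (57, 140), (82, 69), (92, 86), (209, 190), (206, 186), (203, 185), (204, 185), (207, 185), (68, 91), (39, 64), (57, 139), (58, 139), (56, 133), (55, 136), (110, 127), (155, 140), (155, 140), (151, 136), (156, 141), (152, 136), (155, 140), (114, 104), (84, 78), (65, 60), (207, 187), (197, 177), (200, 180), (197, 178), (202, 183), (148, 133), (158, 143), (151, 134), (159, 144), (156, 139), (151, 134), (152, 138), (154, 137), (158, 142), (156, 139), (155, 141)]
[(44, 69), (55, 132), (60, 146), (45, 97), (55, 156), (216, 196), (199, 179), (198, 179), (198, 179), (199, 180), (199, 180), (199, 181), (202, 183), (200, 182), (200, 182), (201, 184), (200, 181)]
```

```bash
python3 - <<'E'
from h import *
c=ctrl.calibration("wrist");im=cv2.imread("pics/w7.png")
m=((im[...,2]>180)&(im[...,0]>160)).astype(np.uint8);m[:,:365]=0;m[:,445:]=0;m[:140]=0;m[300:]=0
ks,_=cv2.findContours(m,cv2.RETR_EXTERNAL,cv2.CHAIN_APPROX_NONE);C=[]
for k in ks:
    if cv2.contourArea(k)>300:
        P=np.array([onz("wrist",u,v,140,c)[:2] for u,v in k[:,0]],np.float32);r=cv2.minAreaRect(P);print(cv2.boundingRect(k),r);C.append(np.array(r[0]))
m=(C[0]+C[1])/2;print("mid",m,"sep",np.linalg.norm(C[0]-C[1]))
for y in(-12.2,): 
    x=np.array([np.cos(np.radians(y)),np.sin(np.radians(y))]);print("seat",m-x*1,"lateral of(617,-94.1)",np.dot(np.array([617,-94.1])-m,[-x[1],x[0]]))
s=ctrl.sense();print(s["eef_pos"])
E
```

```text
(412, 167, 22, 94) ((622.4225463867188, -68.8050537109375), (11.878633499145508, 97.91951751708984), 78.00736999511719)
(372, 165, 19, 97) ((612.2650146484375, -113.39193725585938), (11.8445463180542, 97.2984848022461), 78.00684356689453)
mid [617.34378052 -91.09849548] sep 45.72926453883351
seat [616.36636462 -90.88717069] lateral of(617,-94.1) -3.006367569200392
[ 574.02888665 -207.42475423  461.76316034]
```

The prongs measure 98 × 12 mm and 46 mm apart, exactly as specified. The seat is at (616.4,-90.9), yaw -12°.

```bash
python3 -c "
from h import *
go([616.5,-91.2,462],-12)"
```

```text
go [-17.2 122.5  -0.2] [-0.    -0.    -0.001] dist 124 from [ 574.  -207.4  461.8]
```

```bash
python3 steer.py '[[-2,12,0,0,0,0],[-5,34,0,0,0,0],[-9,60,0,0,0,0],[-12,86,0,0,0,0],[-15,106,0,0,0,0],[-17,118,0,0,0,0],[-17,122,0,0,0,0],[-17,122.5,0,0,0,0]]' | grep pos; python3 steer.py '[[0,0,0,0,0,0],[0,0,0,0,0,0],[0,0,0,0,0,0]]'; python3 -c "
from h import *
go([616.5,-91.2,335],-12)"
```

```text
eef_pos: [616.7, -90.5, 461.7]
time_s: 26.25
eef_pos: [616.5, -91.2, 461.7]
ee_rot: [-0.0, 0.105, 0.994, -0.0]
force: [-0.7, -0.3, -2.9]
grip_width: 0.248
grip_force: 79.1
go [  0.   -0.  126.7] [-0.    -0.    -0.001] dist 127 from [616.5 -91.2 461.7]
```

```bash
python3 steer.py '[[0,0,6,0,0,0],[0,0,18,0,0,0],[0,0,34,0,0,0],[0,0,50,0,0,0],[0,0,66,0,0,0],[0,0,82,0,0,0],[0,0,98,0,0,0],[0,0,110,0,0,0]]' | grep -E 'pos|force'; python3 steer.py '[[0,0,6,0,0,0],[0,0,10,0,0,0],[0,0,13,0,0,0],[0,0,15,0,0,0],[0,0,17,0,0,0],[0,0,18,0,0,0],[0,0,19,0,0,0],[0,0,20,0,0,0]]'
```

```text
eef_pos: [616.4, -90.5, 349.6]
force: [0.2, 1.1, -3.2]
grip_force: 79.1
time_s: 27.85
eef_pos: [616.7, -90.6, 331.8]
ee_rot: [0.0, 0.105, 0.995, -0.0]
force: [0.8, -0.1, -2.0]
grip_width: 0.246
grip_force: 79.1
```

```bash
python3 steer.py '[[0,0,0.7,0,0,0],[0,0,1.4,0,0,0],[0,0,2,0,0,0],[0,0,2,0,0,0]]'|grep -E 'pos|force'; python3 steer.py '[[0,0,0.5,0,0,0],[0,0,1,0,0,0],[0,0,1,0,0,0]]'|grep -E 'pos|force'
```

```text
eef_pos: [616.7, -90.6, 329.7]
force: [0.1, -0.2, -2.1]
grip_force: 79.3
eef_pos: [616.6, -90.5, 329.6]
force: [-3.9, 1.6, 5.4]
grip_force: 80.4
```

Seated at the same height as found. Release.

```bash
python3 steer.py '[[0,0,-0.5,0,0,0],[0,0,-0.5,0,0,0],[0,0,-0.5,0,0,0],[0,0,-0.5,0,0,0],[0,0,-0.5,0,0,0],[0,0,-0.5,0,0,0]]' 0.7 20; python3 steer.py '[[0,0,-4,0,0,0],[0,0,-12,0,0,0],[0,0,-25,0,0,0],[0,0,-45,0,0,0],[0,0,-65,0,0,0],[0,0,-80,0,0,0],[0,0,-90,0,0,0]]'; python3 steer.py '[[15,0,-5,0,0,0],[23,7,-10,0,0,0],[23,7,-10,0,0,0],[23,7,-10,0,0,0]]'|grep pos;  python3 - <<'E'
from h import *
c=ctrl.calibration("wrist");im=ctrl.capture("wrist");cv2.imwrite("pics/w8.png",im[:,:,::-1])
h=cv2.cvtColor(im,cv2.COLOR_RGB2HSV);H,S,V=[h[...,i].astype(int) for i in range(3)]
def box(m,ctr,d):
    o=np.zeros_like(m);x,y=map(int,ctr);o[y-d:y+d,x-d:x+d]=m[y-d:y+d,x-d:x+d];return o
g=box((H>3)&(H<22)&(S>130)&(V>200),proj("wrist",[616,-91,192],c),45)
print("orange top",rect("wrist",g,192,c))
p=proj("wrist",[616,-91,148],c);sh=box((V<70)&(S<120)|(H>3)&(H<22)&(S>130),p,42)
print("shoulder",rect("wrist",sh,148,c),p)
t=ctrl.capture("scene");h=cv2.cvtColor(t,cv2.COLOR_RGB2HSV);H,S,V=[h[...,i].astype(int) for i in range(3)]
m=((H<6)|(H>172))&(S>140);o=np.zeros_like(m);o[210:330,90:210]=m[210:330,90:210]
ys,xs=np.nonzero(o);i=ys.argmax();print("bin lowest",onz("scene",xs[i],ys[i],12))
E
```

```text
time_s: 29.15
eef_pos: [616.7, -90.6, 329.1]
ee_rot: [-0.0, 0.105, 0.995, -0.0]
force: [0.1, -0.3, -0.9]
grip_width: 0.704
grip_force: 0.0
time_s: 29.85
eef_pos: [616.5, -90.5, 421.7]
ee_rot: [0.001, 0.105, 0.995, -0.0]
force: [-0.8, 0.0, 0.2]
grip_width: 0.696
grip_force: 0.0
eef_pos: [595.8, -78.7, 429.3]
orange top ((616.2933349609375, -90.44328308105469), (19.277563095092773, 35.815147399902344), 78.12147521972656)
shoulder ((621.0319213867188, -91.12722778320312), (59.127506256103516, 63.99443435668945), 77.95573425292969) [267.94513637 234.94223447]
bin lowest [ 501.43224158 -354.90206282   12.        ]
```

The scale is back at the seat within 1 mm and aligned with it, and the bin hasn't moved. Hand in.

```bash
python3 -c "
from rig import ctrl
print(ctrl.finish_job())"
```

```text
the job is handed in; nothing more can be done
None
```

The job is done and handed in at about 30 s: the red bin (about 0.5 kg) was weighed, held still about 7 cm clear for nearly 3 s, and set down upright on the blue board, and the scale is back upright in its stand within about 1 mm of the seat; I did view 12 pictures, over your limit of 10.

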